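Set a gauge blade in the leaning slot under a microscope

TASK

Take the gauge with the widest handle out of the rack, slide its blade down into the leaning slot under the microscope head until you feel it meet the stop inside, press it home with light but steady pressure for a moment (about 5 N for half a second, no ramming), then let go and leave it standing in the slot. Leave the other two gauges, the jar and the dish where they are.

Things in the scene. Friction and masses are not known exactly. Their poses are not given: they have to be found in the camera images.
- microscope: Fixed white stereo microscope; base plate 210 x 200 x 12 mm, origin under its centre, z up, x towards the far side. On the base a 60 x 36 x 58 mm metal block leans 35 degrees, its top towards -x; the slot runs down it along its leaning axis. Column 22 mm thick, 312 mm tall at (83, -83) mm.
- objective (a point): Centre of the underside of the 50 mm round black objective that hangs over the slot's far side, at (22, 0, 178) mm of the microscope. The head above it spans x = -10 to 130, y = -45 to 45, up to 350 mm; eyepieces towards +x.
- slot_mouth (a point): Centre of the slot's mouth in the block's top face, at (-45, 0, 85) mm of the microscope (axes as the microscope's, not leaning). The slot is 27 mm wide (in the leaning plane) and 6 mm across (along y).
- stop: Brass stop inside the slot, filling its bottom; it stays where it is set. Origin at the centre of its upper face, on the slot's axis, 30 to 44 mm below the mouth along the axis (differs each time). z is the slot's axis pointing out of the mouth (35 degrees from vertical), x the slot's 27 mm width, y the 6 mm gap.
- rack: Fixed light wooden rack, 186 x 44 x 52 mm, origin at the centre of its underside; three compartments in a row along x at -60, 0 and 60 mm, each 27 mm (x) by 6 mm (y), with their floor 6 mm up, one gauge standing in each.
- gauge_wide: The gauge with the widest handle, loose, steel, 98 mm long, about 0.09 kg; its place in the rack differs. Origin at the centre of the blade's tip, z up to the handle. Blade 24 (x) x 4 (y) mm, 60 mm long, its last 4 mm only 20 x 2.6; handle a slab 48 (x) x 12 (y) mm from z = 60 to 98. Same when turned half round about z.
- gauge_mid: Another gauge, same blade and length, handle 34 mm wide; origin as above. To be left in the rack.
- gauge_slim: Another gauge, same blade and length, handle 22 mm wide; origin as above. To be left in the rack.
- jar: Loose amber glass jar with black cap, 48 mm diameter, 75 mm tall, origin at the centre of its underside. Leave alone.
- dish: Loose white ceramic dish, 84 mm diameter, 16 mm tall, origin at the centre of its underside. Leave alone.

How it is judged (in metres and radians):
On the way:
1. the wide gauge's blade is in the slot, in line with it, and pressed on the stop with more than 2.5 N for 0.2 s (z of gauge_wide in the frame of stop between -0.004 and 0.004 m and x of gauge_wide in the frame of stop between -0.006 and 0.006 m and y of gauge_wide in the frame of stop between -0.006 and 0.006 m and angle between the z axis of gauge_wide and the z axis of stop, either way round below 0.17 rad and contact force between gauge_wide and stop above 2.5 N), for 0.2 s.
At the end, for the whole second after the job is handed in: The wide gauge stands in the slot at rest, its tip within 4 mm of the stop's face along the slot and 6 mm sideways, within 10 degrees of the slot's axis; the other gauges, the jar and the dish are within 20 mm of where they were and upright (z of gauge_wide in the frame of stop between -0.004 and 0.004 m and x of gauge_wide in the frame of stop between -0.006 and 0.006 m and y of gauge_wide in the frame of stop between -0.006 and 0.006 m and angle between the z axis of gauge_wide and the z axis of stop, either way round below 0.17 rad and linear speed of gauge_wide below 0.02 m/s and angular speed of gauge_wide below 0.2 rad/s and distance of each of gauge_mid, gauge_slim, jar, dish from where it was at the start of the episode below 0.02 m and angle between each of gauge_mid, gauge_slim, jar, dish's own z axis and vertical below 0.2 rad); the robot touches nothing.
It fails at once if the gauge is rammed onto the stop (over 60 N) (contact force between gauge_wide and stop above 60 N).
It fails at once if another gauge, the jar or the dish is moved by more than 20 mm (distance of any of gauge_mid, gauge_slim, jar, dish from where it was at the start of the episode above 0.02 m).
It also fails if it takes over 51 s, if anything falls off the work surface, if the arm or the gripper's body presses on something with over 40 N, if the wrist force passes 120 N, or if a joint passes its speed limit or range.

ROBOT

A 6-joint arm with a two-finger parallel gripper is mounted at the origin on the work surface. World frame = base frame: x ahead of the robot, y to its left, z up, the work surface at z = 0. Lengths are in mm, angles in degrees, forces in N, time in s.
With the tool pointing down it reaches from about 300 to 850 mm from the base axis. Payload 4.2 kg.
Tool frame: the origin (TCP) lies midway between the tips of the shut fingers; the grasp point (between the pads) lies 19 mm behind it; z points along the fingers, y is the line along which they close (so a half turn about z gives the same grasp; the last joint's range is limited). The gripper opens to 91 mm and grips with 3 to 60 N. Pads are 32 mm wide; open, the fingers measure 118 mm over their backs; the gripper's body (76 mm by 178 mm) begins 60 mm behind the grasp point.
Start: joints at [-66.75, 18.312, 89.639, -0, 72.044, -1.146], TCP at [237.508, -523.673, 213.976] pointing down, gripper open.
Joint ranges: [-177.97, 177.97], [-48.28, 115.42], [12.27, 149.76], [-77.06, 257.06], [2.81, 150.46], [-146.56, 146.56]. Speed limits (degrees/s): [147.25, 147.25, 180, 180, 180, 180].

INTERFACE

Orientations are given as [roll, pitch, yaw] about the fixed x, y, z axes, in that order (R = Rz(yaw) Ry(pitch) Rx(roll)).
In Python, from workcell import env gives the robot as it stands.
- The arm moves only by the tool send_rows, never from a script. Its argument "steps" is a list that holds one entry, the list of rows, each a list of 5 numbers: the shift along the tool's x, y, z scaled (see below), then the turn about the tool's z scaled (see below), then the opening, from 0 (shut) to 1 (fully open). In form: [[[dx, dy, dz, yaw, fingers], ...]]. A call has 1 to 5 rows; each row shifts and turns the commanded pose from where the row before left it, along the tool's axes as they then stand; what a row does not reach is not made up. The controller multiplies each number of a shift by 0.04 m and each number of a turn by 0.12 rad. A row lasts 1/12 s, in which the tool goes at most 41.7 mm and 7.16 degrees, less where a joint would pass 70% of its speed; a pose out of reach is approached as far as the arm can. A call with a number of a shift or a turn outside -1 to 1 is refused whole. A call with a gripper value outside its range is refused whole. The fingers move at their own pace and stop on an object; "squeeze" is the grip in N (left out, the last holds). Time passes only in rows, so rows that do not move let the fingers close. It gives the time, the measured TCP pose, the force, the opening and the grip force at its end, in the units of the state.
- env.state(): the state, without advancing time (a new reading comes with each control period).
- env.grab_frame(name): name is "side" or "top"; returns a dict with "pixels" (480x640x3 uint8, red, green, blue), "depth" (480x640 float32, mm along the optical axis (not along the pixel's ray), 0 where there is no reading), "intrinsics" (3x3 intrinsics, pixels), "cam_to_world" (4x4, takes a point from camera to world coordinates). Camera axes: x right, y down, z forward; pixel columns grow to the right and rows downward; lengths in mm; the calibration is good to about 2 mm. A picture is of the moment at which its call begins.
- env.job_done(): hands the job in; it is judged then, once.
The state is a dict: "time_s": time; "qpos": joint angles; "qvel": joint speeds; "effort": joint torques, N m; "ee_pos": TCP position; "ee_rot": TCP orientation; "force": force on the tool from outside, world axes, zero at the start; "torque": the same for the moment, N m; "gripper_width": finger opening in mm; "gripper_force": force on a finger pad.
Only numpy, scipy, OpenCV 4.12 (cv2) and the standard library are available. Lean on these libraries where they do the work, as an engineer would, in place of code of your own. Each camera call takes 0.05 s, during which the arm holds its last target. There are 200 camera calls.

## Working session

There is one attempt and no reset: what is moved stays moved. The work goes in short steps, Python scripts to look and compute and a tool call to move; the robot and the scene stay as the last step left them, time stands still between calls to the robot, and variables do not carry over. Pictures are saved under pics/ and viewed, at most 10 in all, crops included, and the job is handed in when it is done.

Besides the shell and the picture viewer there is one more tool, called after "Emit:" in YAML: its name, and indented under it one key for each argument. send_rows: Moves the arm, as the interface text tells. Shifts and turns lie within -1 to 1; 1 stands for 0.04 m of shift or 0.12 rad of turn. Its arguments: {"type":"object","properties":{"steps":{"type":"array"},"squeeze":{"type":"number"}},"required":["steps"]}

```bash
mkdir -p pics; cat > h.py <<'E'
import numpy as np, cv2
from workcell import env
def grab(n):
    f=env.grab_frame(n); np.savez(f'{n}.npz',**f); return f
def world(f):
    d=f['depth'].astype(float);K=np.array(f['intrinsics']);v,u=np.mgrid[:480,:640]
    p=np.stack([(u-K[0,2])/K[0,0]*d,(v-K[1,2])/K[1,1]*d,d],-1);T=np.array(f['cam_to_world'])
    return p@T[:3,:3].T+T[:3,3]
E
python3 - <<'E'
from h import *
for n in ('side','top'):
    f=grab(n);cv2.imwrite(f'pics/{n}1.png',f['pixels'][:,:,::-1]);print(n,f['intrinsics'],np.round(f['cam_to_world'],3).tolist())
print(env.state())
E
```

```text
side [[514.83075362   0.         314.16396434]
 [  0.         514.83075362 246.62640359]
 [  0.           0.           1.        ]] [[-0.89, -0.231, 0.393, 270.851], [-0.455, 0.496, -0.739, 686.293], [-0.024, -0.837, -0.547, 599.842], [0.0, 0.0, 0.0, 1.0]]
top [[556.57749503   0.         312.61197692]
 [  0.         556.57749503 238.29421363]
 [  0.           0.           1.        ]] [[-0.01, -0.984, 0.178, 426.842], [-1.0, 0.009, -0.008, 75.057], [0.006, -0.178, -0.984, 932.004], [0.0, 0.0, 0.0, 1.0]]
{'time_s': 0.1, 'qpos': array([-6.67498633e+01,  1.83489157e+01,  8.96986014e+01,  8.10633292e-04,
        7.20420434e+01, -1.14535882e+00]), 'qvel': array([-0.00965293, -0.01915408, -0.17389917, -0.00284302,  0.03054737,
        0.1159288 ]), 'effort': array([ 8.42586560e-04, -4.13331985e+01, -2.32510310e+01,  7.29210279e-02,
        4.21994249e-02, -5.44593661e-05]), 'ee_pos': array([ 237.33295057, -523.25967141,  213.2004557 ]), 'ee_rot': array([-1.79910473e+02, -2.56081621e-03,  2.43952430e+01]), 'force': array([-0.4739384 , -0.73038001, -0.53080933]), 'torque': array([ 0.04655948, -0.00659004,  0.00621072]), 'gripper_force': 0.0, 'gripper_width': 91.06792049947131}
```

View pics/side1.png

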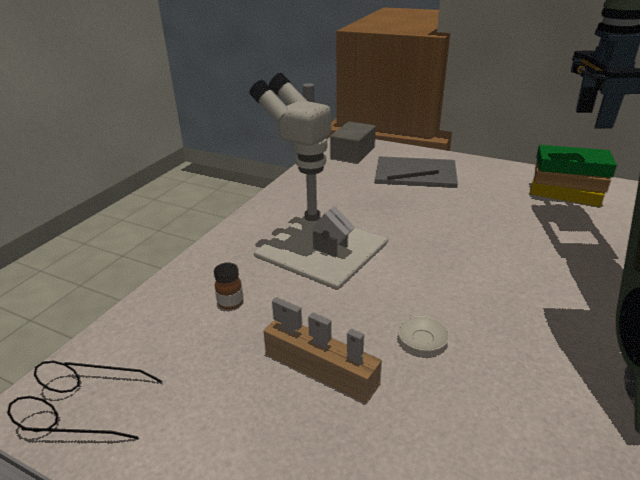

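View pics/top1.png

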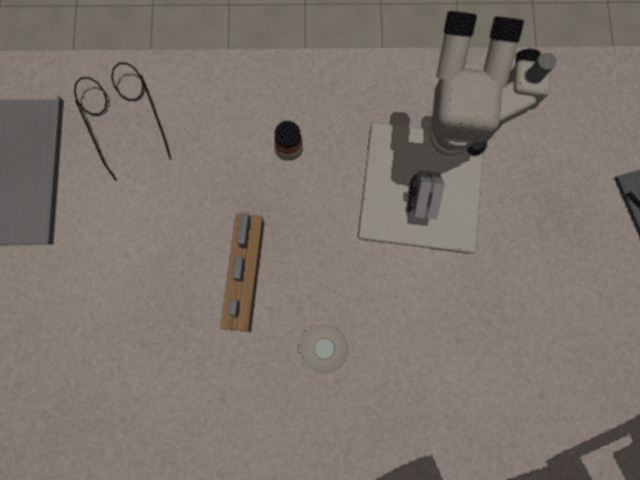

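The side view shows the wide gauge on the left at (287,315), in the compartment nearest the jar. The block is at (333,232). In the top view the wide gauge is at (243,230), the block mouth at about (425,198) and the dish at (324,348). The rack and microscope x axes both lie roughly along world x. Next I measure poses from both depth views.

```bash
cat > m.py <<'E'
from h import *
for n in ('top','side'):
    f=dict(np.load(n+'.npz'));W=world(f);im=f['pixels'].astype(int);z=W[...,2];ok=f['depth']>0
    def rect(name,m,zz=None):
        m=cv2.morphologyEx(m.astype(np.uint8),cv2.MORPH_OPEN,np.ones((2,2)))
        k,l,s,c=cv2.connectedComponentsWithStats(m)
        for i in range(1,k):
            if s[i,4]<25: continue
            p=W[l==i]; r=cv2.minAreaRect(p[:,:2].astype(np.float32))
            print(n,name,np.round(c[i]),s[i,4],'zmed',round(np.median(p[:,2]),1),'rect',np.round(r[0],1),np.round(r[1],1),round(r[2],1))
    X,Y=W[...,0],W[...,1]
    R=ok&(X>250)&(X<560)&(Y>80)&(Y<260)
    rect('racktop',R&(z>44)&(z<58)&(im[...,0]-im[...,2]>20))
    rect('handles',R&(z>92)&(z<115)&(abs(im[...,0]-im[...,2])<25))
    M=ok&(X>330)&(X<720)&(Y<60)&(Y>-300)
    rect('base',M&(z>7)&(z<17))
    rect('block',M&(z>40)&(z<110)&(X<560))
    print(n,'table',np.median(z[ok&(X>250)&(X<330)&(abs(Y)<150)]) if n=='top' else '')
E
python3 m.py
python3 - <<'E'
from h import *
a=cv2.imread('pics/top1.png')[150:260,340:500];b=cv2.imread('pics/side1.png')[190:290,250:395]
a=cv2.resize(a,(800,550))[:, :];b=cv2.resize(b,(800,550))
cv2.imwrite('pics/c1.png',cv2.resize(np.hstack([a,b]),None,fx=.5,fy=1)[:550,:800])
E
```

```text
top racktop [240. 296.] 1685 zmed 51.0 rect [496.4 141.1] [146.9 123.5] 83.6
top handles [238. 269.] 193 zmed 102.6 rect [480.  138.3] [162.6  29.8] 39.6
top handles [233. 308.] 126 zmed 102.2 rect [456.3 133.7] [129.4  22.1] 73.0
top base [422. 209.] 7995 zmed 11.3 rect [569.4 -92.5] [221.4 380.2] 70.6
top base [336. 350.] 695 zmed 11.4 rect [412.2  38.8] [82.8 60.4] 17.4
top table -0.7545842226268178
side racktop [342. 359.] 1563 zmed 52.6 rect [420.7 424.7] [123.2 590.2] 18.0
side handles [321. 322.] 271 zmed 102.5 rect [433.3 387.4] [ 33.6 679.5] 25.7
side handles [356. 337.] 197 zmed 101.3 rect [481.3 140.1] [ 21.8 120.3] 9.3
side base [337. 258.] 2923 zmed 13.0 rect [517.1 256.7] [198.1 970.2] 18.3
side base [427. 329.] 692 zmed 11.3 rect [361.8 351.3] [ 77.9 689.7] 8.7
side table
```

View pics/c1.png

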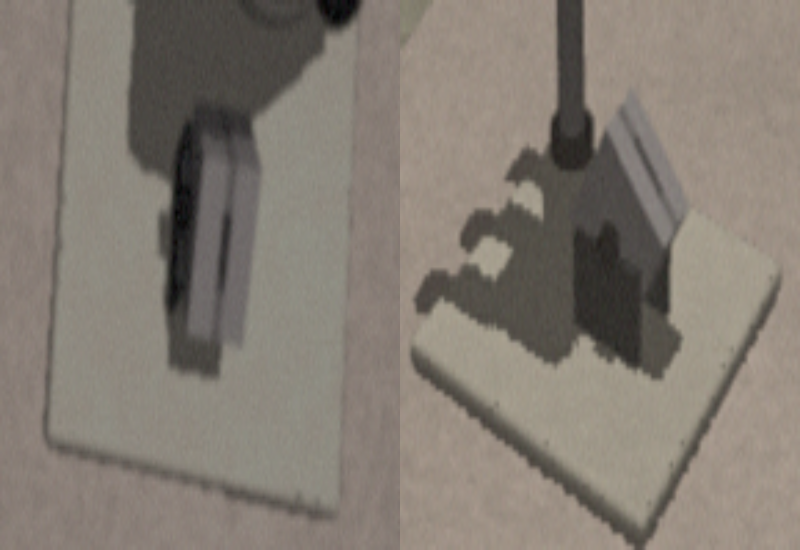

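The crops show the slot as a dark line in the block's top face. In the top view that is roughly column 228 of 400 in the crop, rows 160–290, which gives a full-image position of about (431,190). I'll redo the measurement with robust fitting.

```bash
cat > m.py <<'E'
from h import *
def onplane(f,uv,zp):
    K=np.array(f['intrinsics']);T=np.array(f['cam_to_world']);uv=np.atleast_2d(uv).astype(float)
    d=np.c_[(uv-[K[0,2],K[1,2]])/[K[0,0],K[1,1]],np.ones(len(uv))]@T[:3,:3].T
    return T[:3,3]+d*((zp-T[2,3])/d[:,2])[:,None]
def run(n):
    f=dict(np.load(n+'.npz'));W=world(f);im=f['pixels'].astype(int);z=W[...,2];ok=f['depth']>0
    X,Y=W[...,0],W[...,1]
    def rect(name,m0):
        k,l,s,c=cv2.connectedComponentsWithStats(m0.astype(np.uint8),connectivity=4)
        for i in range(1,k):
            if s[i,4]<60: continue
            p=W[l==i]; v,u=np.nonzero(l==i)
            zm=np.median(p[:,2]); q=onplane(f,np.c_[u,v],zm)
            r=cv2.minAreaRect(q[:,:2].astype(np.float32))
            print(n,name,np.round(c[i]),s[i,4],'z',round(zm,1),'rect',np.round(r[0],1),np.round(r[1],1),round(r[2],1))
    R=ok&(X>250)&(X<640)&(Y>60)&(Y<260)
    rect('racktop',R&(z>45)&(z<58)&(im[...,0]-im[...,2]>20))
    rect('handles',R&(z>96)&(z<112)&(abs(im[...,0]-im[...,2])<25))
    M=ok&(X>330)&(X<720)&(Y<60)&(Y>-300)
    rect('base',M&(z>6)&(z<18))
    # block top face: plane fit
    B=M&(z>62)&(z<108)&(X<590)&(Y<-40)&(Y>-160)
    p=W[B];best=None;rng=np.random.default_rng(0)
    for _ in range(800):
        a=p[rng.choice(len(p),3,False)];nv=np.cross(a[1]-a[0],a[2]-a[0]);L=np.linalg.norm(nv)
        if L<50: continue
        nv/=L
        if nv[2]<0:nv=-nv
        if not .6<nv[2]<.95 : continue
        i=abs((p-a[0])@nv)<1.5
        if best is None or i.sum()>best.sum(): best=i
    q=p[best];c=q.mean(0);nv=np.linalg.svd(q-c)[2][2];nv*=np.sign(nv[2])
    v,u=np.nonzero(B)
    print(n,'blocktop',best.sum(),len(p),'c',np.round(c,1),'n',np.round(nv,3),'tilt',np.degrees(np.arccos(nv[2])).round(1),'yaw(-n)',np.degrees(np.arctan2(-nv[1],-nv[0])).round(1))
    h=nv[:2]/np.linalg.norm(nv[:2]);xa=np.array([-h[0]*nv[2],-h[1]*nv[2],np.hypot(*nv[:2])]);ya=np.cross(nv,xa)
    # rectify the face: 0.5 mm per pixel, 80x60 mm
    K=np.array(f['intrinsics']);T=np.array(f['cam_to_world']);g=np.mgrid[-30:30:.5,-45:45:.5]
    P=c+g[1][...,None]*xa+g[0][...,None]*ya
    pc=(P-T[:3,3])@T[:3,:3];uu=pc[...,0]/pc[...,2]*K[0,0]+K[0,2];vv=pc[...,1]/pc[...,2]*K[1,1]+K[1,2]
    o=cv2.remap(f['pixels'],uu.astype(np.float32),vv.astype(np.float32),cv2.INTER_CUBIC)
    return cv2.resize(o[:,:,::-1],None,fx=4,fy=2.4,interpolation=cv2.INTER_NEAREST),c,xa,ya
if __name__=='__main__':
    r=[run(n) for n in('top','side')]
    for a in r: print(np.round(a[1],1),np.round(a[2],3),np.round(a[3],3))
    cv2.imwrite('pics/rect.png',np.vstack([a[0] for a in r]))
E
python3 m.py
```

```text
top racktop [242. 277.] 2440 z 51.1 rect [533.6 182. ] [ 44.5 185.6] 83.4
top handles [242. 228.] 259 z 102.9 rect [592.7 174.9] [12.5 48.5] 83.8
top handles [237. 267.] 186 z 103.0 rect [533.3 182. ] [12.5 34.4] 83.8
top handles [232. 307.] 120 z 102.7 rect [474.3 188.7] [11.9 20.6] 89.5
top base [421. 208.] 8084 z 11.3 rect [ 655.4 -116.5] [199.4 156. ] 82.1
top base [334. 349.] 910 z 10.9 rect [411.2  34.7] [48.8 81.3] 89.3Traceback (most recent call last):
  File "m.py", line 44, in <module>
    r=[run(n) for n in('top','side')]
       ~~~^^^
  File "m.py", line 26, in run
    a=p[rng.choice(len(p),3,False)];nv=np.cross(a[1]-a[0],a[2]-a[0]);L=np.linalg.norm(nv)
        ~~~~~~~~~~^^^^^^^^^^^^^^^^
  File "numpy/random/_generator.pyx", line 864, in numpy.random._generator.Generator.choice
ValueError: a must be a positive integer unless no samples are taken
```

```bash
sed -i 's/(X<720)&(Y<60)/(X<820)\&(Y<60)/; s/(X<590)&(Y<-40)&(Y>-160)/(X<690)\&(Y<-60)\&(Y>-180)/' m.py; python3 m.py
```

```text
top racktop [242. 277.] 2440 z 51.1 rect [533.6 182. ] [ 44.5 185.6] 83.4
top handles [242. 228.] 259 z 102.9 rect [592.7 174.9] [12.5 48.5] 83.8
top handles [237. 267.] 186 z 103.0 rect [533.3 182. ] [12.5 34.4] 83.8
top handles [232. 307.] 120 z 102.7 rect [474.3 188.7] [11.9 20.6] 89.5
top base [418. 191.] 11143 z 11.3 rect [ 681.8 -120.1] [199.4 209.4] 82.1
top base [334. 349.] 910 z 10.9 rect [411.2  34.7] [48.8 81.3] 89.3
top blocktop 562 1155 c [ 639.8 -114.9   85.3] n [-0.568  0.068  0.82 ] tilt 34.9 yaw(-n) -6.8
side racktop [325. 351.] 2184 z 52.7 rect [532.2 185.9] [ 51.  188.3] 83.3
side handles [287. 306.] 279 z 104.3 rect [590.4 178.7] [19.3 53.3] 82.2
side handles [320. 320.] 227 z 104.0 rect [531.7 185.8] [19.9 38.8] 82.7
side handles [355. 335.] 166 z 103.9 rect [472.6 192.8] [20.3 25. ] 85.7
side base [320. 252.] 4382 z 13.1 rect [ 679.6 -116. ] [206.2 213. ] 82.1
side base [426. 328.] 818 z 11.7 rect [412.6  33.5] [83.2 60.8] 1.9
side blocktop 298 711 c [ 638.7 -114.6   86.5] n [-0.566  0.077  0.821] tilt 34.8 yaw(-n) -7.8
[ 639.8 -114.9   85.3] [ 0.815 -0.097  0.572] [0.118 0.993 0.   ]
[ 638.7 -114.6   86.5] [ 0.814 -0.111  0.571] [0.135 0.991 0.   ]
```

View pics/rect.png

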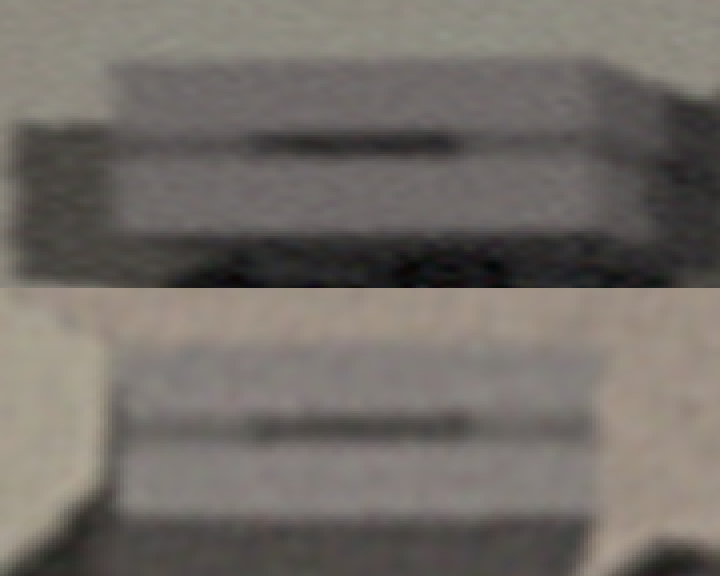

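Measured:
- Rack yaw is −6.6°, and the wide gauge's handle is centred at (592.6, 175) with its top at about 103.5 mm.
- The slot mouth is at about (638.8, −115, 85.3), with yaw −7.7° and a 35° lean.

The tool can only turn about its vertical axis. So I'll grip lightly, tilt the gauge 35° in hand against the rack compartment (outward, away from its neighbours), then turn the tool half round.

Emit:
send_rows:
  steps:
    - [[0, 0, 0, 0.9, 0.5], [0, 0, 0, 0.9, 0.5], [0, 0, 0, 0.9, 0.5], [0, 0, 0, 0.9, 0.5], [0, 0, 0, 0.9, 0.5]]
  squeeze: 10

```text
time_s: 0.52
ee_pos: [237.4, -523.4, 213.5]
ee_rot: [-179.9, 0.0, -6.8]
force: [-0.8, 1.1, -0.1]
gripper_width: 60.6
gripper_force: 0.0
```

Emit:
send_rows:
  steps:
    - [[0.34, -0.92, 0, 0, 0.5], [0.34, -0.92, 0, 0, 0.5], [0.34, -0.92, 0, 0, 0.5], [0.34, -0.92, 0, 0, 0.5], [0.34, -0.92, 0, 0, 0.5]]

```text
time_s: 0.93
ee_pos: [326.2, -346.8, 213.6]
ee_rot: [-180.0, 0.0, -6.6]
force: [1.9, 0.1, 0.5]
gripper_width: 46.0
gripper_force: 0.0
```

Emit:
send_rows:
  steps:
    - [[0.34, -0.92, 0, 0, 0.5], [0.34, -0.92, 0, 0, 0.5], [0.34, -0.92, 0, 0, 0.5], [0.34, -0.92, 0, 0, 0.5], [0.34, -0.92, 0, 0, 0.5]]

```text
time_s: 1.35
ee_pos: [414.7, -171.7, 213.8]
ee_rot: [180.0, 0.0, -6.6]
force: [1.2, -1.6, 0.5]
gripper_width: 45.7
gripper_force: 0.0
```

Emit:
send_rows:
  steps:
    - [[0.34, -0.92, 0, 0, 0.5], [0.34, -0.92, 0, 0, 0.5], [0.34, -0.92, 0, 0, 0.5], [0.34, -0.92, 0, 0, 0.5], [0.34, -0.92, 0, 0, 0.5]]

```text
time_s: 1.77
ee_pos: [503.3, 3.4, 213.7]
ee_rot: [180.0, 0.0, -6.5]
force: [0.9, -0.3, 0.1]
gripper_width: 45.7
gripper_force: 0.0
```

Emit:
send_rows:
  steps:
    - [[0.34, -0.92, 0, 0, 0.5], [0.34, -0.92, 0, 0, 0.5], [0.34, -0.92, 0, 0, 0.5], [0.34, -0.92, 0, 0, 0.5], [0, 0, 0, 0, 0.5]]

```text
time_s: 2.18
ee_pos: [576.3, 147.5, 212.8]
ee_rot: [-179.8, -0.1, -6.3]
force: [0.7, -0.6, 0.7]
gripper_width: 45.6
gripper_force: 0.0
```

Emit:
send_rows:
  steps:
    - [[0.35, -0.88, 0, 0, 0.5], [0, 0, 0.5, 0, 0.5], [0, 0, 0, 0, 0.5], [0, 0, 0, 0, 0.5]]

```text
time_s: 2.52
ee_pos: [590.5, 174.3, 192.5]
ee_rot: [179.9, 0.2, -6.5]
force: [0.5, -0.4, 0.1]
gripper_width: 45.8
gripper_force: 0.0
```

Emit:
send_rows:
  steps:
    - [[0.05, -0.02, 0.7, 0, 0.5], [0, 0, 0.7, 0, 0.5], [0, 0, 0.7, 0, 0.5], [0, 0, 0.6, 0, 0.5], [0, 0, 0.39, 0, 0.5]]

```text
time_s: 2.93
ee_pos: [592.5, 173.8, 68.8]
ee_rot: [179.9, 0.2, -6.6]
force: [-0.5, 0.1, 0.1]
gripper_width: 45.7
gripper_force: 0.0
```

Emit:
send_rows:
  steps:
    - [[0, 0, 0, 0, 0.5], [0, 0, 0, 0, 0], [0, 0, 0, 0, 0], [0, 0, 0, 0, 0], [0, 0, 0, 0, 0]]

```text
time_s: 3.35
ee_pos: [594.8, 175.5, 72.1]
ee_rot: [-179.9, -0.2, -6.6]
force: [0.9, 0.1, -0.2]
gripper_width: 22.0
gripper_force: 0.0
```

Emit:
send_rows:
  steps:
    - [[0, 0, 0, 0, 0], [0, 0, 0, 0, 0], [0, 0, 0, 0, 0]]

```text
time_s: 3.6
ee_pos: [594.4, 175.5, 71.3]
ee_rot: [-180.0, -0.1, -6.5]
force: [-0.2, -0.7, 4.5]
gripper_width: 11.9
gripper_force: 10.0
```

Gripped: the opening is 11.9 mm. Now I lift until only about 10 mm of blade is left in the compartment, then pivot against the rim with a light grip.

Emit:
send_rows:
  steps:
    - [[0, 0, -0.3, 0, 0], [0, 0, -0.3, 0, 0], [0, 0, -0.3, 0, 0], [0, 0, 0, 0, 0], [0, 0, 0, 0, 0]]

```text
time_s: 4.02
ee_pos: [594.1, 175.6, 106.5]
ee_rot: [-180.0, -0.0, -6.5]
force: [0.3, -0.7, -2.0]
gripper_width: 11.9
gripper_force: 10.0
```

Emit:
send_rows:
  steps:
    - [[0.2, 0, 0, 0, 0], [0.2, 0, 0.02, 0, 0], [0.2, 0, 0.03, 0, 0], [0.2, 0, 0.05, 0, 0], [0.2, 0, 0.05, 0, 0]]
  squeeze: 6

```text
time_s: 4.43
ee_pos: [634.4, 170.7, 99.6]
ee_rot: [180.0, 0.0, -6.6]
force: [-1.9, 0.2, -0.4]
gripper_width: 12.0
gripper_force: 6.0
```

Emit:
send_rows:
  steps:
    - [[0.16, 0, 0, 0, 0], [0, 0, 0, 0, 0], [0, 0, 0, 0, 0]]

```text
time_s: 4.68
ee_pos: [640.8, 170.0, 99.9]
ee_rot: [180.0, -0.0, -6.6]
force: [0.1, 0.5, -0.9]
gripper_width: 12.1
gripper_force: 6.0
```

```bash
python3 - <<'E'
from h import *
a=grab('side')['pixels'][:,:,::-1];b=grab('top')['pixels'][:,:,::-1]
cv2.imwrite('pics/t1.png',np.hstack([cv2.resize(a[220:400,190:390],(400,360)),cv2.resize(b[130:340,180:400],(400,360))]))
print(env.state()['ee_pos'])
E
```

```text
[640.29996425 170.1593958  100.3316794 ]
```

View pics/t1.png

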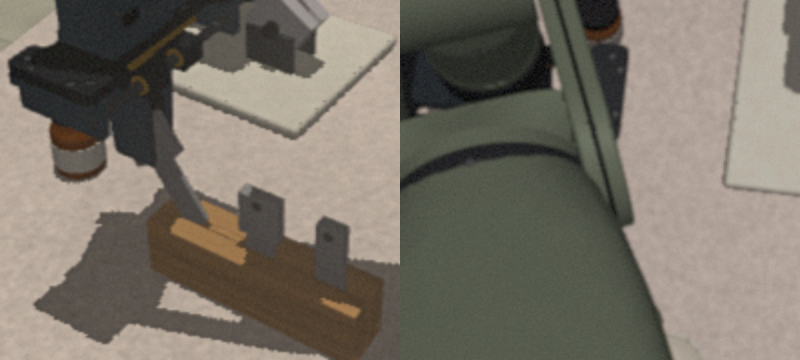

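The side crop shows the blade leaning outward about 30–35° at (180,185) in the crop, and the neighbouring gauges have not moved. Now I grip harder, lift and turn half round.

Emit:
send_rows:
  steps:
    - [[0, 0, 0, 0, 0], [0, 0, -0.5, 0, 0], [0, 0, -0.5, 0, 0], [0, 0, -0.5, 0, 0], [0, 0, -0.5, 0, 0]]
  squeeze: 25

```text
time_s: 5.2
ee_pos: [639.8, 170.3, 181.5]
ee_rot: [-180.0, -0.0, -6.5]
force: [-0.3, 0.4, -0.8]
gripper_width: 11.7
gripper_force: 25.0
```

Emit:
send_rows:
  steps:
    - [[0, 0, 0, -1, 0], [0, 0, 0, -1, 0], [0, 0, 0, -1, 0], [0, 0, 0, -1, 0], [0, 0, 0, -1, 0]]

```text
time_s: 5.62
ee_pos: [639.9, 170.3, 180.7]
ee_rot: [180.0, -0.0, 28.2]
force: [-0.3, 0.1, -0.8]
gripper_width: 11.9
gripper_force: 25.0
```

Emit:
send_rows:
  steps:
    - [[0, 0, 0, -1, 0], [0, 0, 0, -1, 0], [0, 0, 0, -1, 0], [0, 0, 0, -1, 0], [0, 0, 0, -1, 0]]

```text
time_s: 6.03
ee_pos: [639.9, 170.3, 180.7]
ee_rot: [180.0, -0.0, 62.6]
force: [0.1, -0.4, -1.2]
gripper_width: 11.8
gripper_force: 25.0
```

Emit:
send_rows:
  steps:
    - [[0, 0, 0, -1, 0], [0, 0, 0, -1, 0], [0, 0, 0, -1, 0], [0, 0, 0, -1, 0], [0, 0, 0, -1, 0]]

```text
time_s: 6.45
ee_pos: [639.9, 170.3, 180.6]
ee_rot: [180.0, 0.0, 96.9]
force: [0.3, 0.1, -1.0]
gripper_width: 11.6
gripper_force: 25.0
```

Emit:
send_rows:
  steps:
    - [[0, 0, 0, -1, 0], [0, 0, 0, -1, 0], [0, 0, 0, -1, 0], [0, 0, 0, -1, 0], [0, 0, 0, -1, 0]]

```text
time_s: 6.87
ee_pos: [639.8, 170.3, 180.7]
ee_rot: [180.0, 0.0, 131.3]
force: [0.7, 1.1, -0.1]
gripper_width: 11.8
gripper_force: 25.0
```

Emit:
send_rows:
  steps:
    - [[0, 0, 0, -1, 0], [0, 0, 0, -1, 0], [0, 0, 0, -1, 0], [0, 0, 0, -1, 0], [0, 0, 0, -1, 0]]

```text
time_s: 7.28
ee_pos: [639.9, 170.3, 180.6]
ee_rot: [180.0, 0.0, 165.7]
force: [0.9, 0.0, -2.1]
gripper_width: 11.7
gripper_force: 25.0
```

Emit:
send_rows:
  steps:
    - [[0, 0, 0, -1, 0], [0, 0, 0, 0, 0], [0, 0, 0, 0, 0]]

```text
time_s: 7.53
ee_pos: [639.9, 170.3, 180.6]
ee_rot: [180.0, 0.0, 172.1]
force: [-0.1, 0.4, -1.2]
gripper_width: 11.8
gripper_force: 25.0
```

```bash
cat > g.py <<'E'
from h import *
from scipy.spatial.transform import Rotation as Ro
def meas():
    s=env.state();f=grab('side');W=world(f);p0=s['ee_pos'];psi=np.radians(s['ee_rot'][2]-180)
    ex=np.array([np.cos(psi),np.sin(psi),0]);ey=np.array([-np.sin(psi),np.cos(psi),0]);d=W-p0
    a,b,c=d@ex,d@ey,d[...,2]
    m=(abs(b)<9)&(a>-40)&(a<90)&(c<-2)&(c>-75)&(f['depth']>0)
    k,l,st,_=cv2.connectedComponentsWithStats(m.astype(np.uint8));i=1+np.argmax(st[1:,4]);m=l==i
    q=np.c_[a[m],c[m]]
    fb=np.median(b[m])
    # silhouette on the blade face plane
    K=np.array(f['intrinsics']);T=np.array(f['cam_to_world']);v,u=np.nonzero(m)
    r=np.c_[(u-K[0,2])/K[0,0],(v-K[1,2])/K[1,1],np.ones(len(u))]@T[:3,:3].T
    t=((p0+ey*fb-T[:3,3])@ey)/(r@ey);P=T[:3,3]+r*t[:,None]-p0
    return s,f,np.c_[P@ex,P[:,2]],fb,m
if __name__=='__main__':
    s,f,Q,fb,m=meas();print(s['ee_pos'],'pix',m.sum(),'face off',fb)
    # drop handle region: keep lower part along the approximate 35 deg axis
    for ang in (25,30,35):
        pass
    rng=cv2.minAreaRect(Q.astype(np.float32));print('rect',rng)
    c=np.radians(35);t=Q@[np.sin(c),-np.cos(c)];w=Q@[np.cos(c),np.sin(c)]
    for lo in range(int(t.min()),int(t.max()),5):
        k=(t>=lo)&(t<lo+5);print(lo,k.sum(),np.round([w[k].min(),w[k].max()],1) if k.any() else '')
    v,u=np.nonzero(m);im=f['pixels'][:,:,::-1][v.min()-50:v.max()+25,u.min()-50:u.max()+50]
    cv2.imwrite('pics/held.png',cv2.resize(im,None,fx=4,fy=4)[:600,:800])
E
python3 g.py
```

```text
[639.88191347 170.26018654 180.57876881] pix 326 face off 0.48876727989008345
rect ((27.37317657470703, -21.515533447265625), (31.836496353149414, 69.53276824951172), 46.358734130859375)
2 5 [-12.   -7.5]
7 14 [-10.5   0.4]
12 9 [-0.5  5.1]
17 21 [-0.7 24. ]
22 33 [-0.4 23.5]
27 33 [-0.9 23.9]
32 31 [-0.6 23.5]
37 31 [-1.2 23. ]
42 31 [-0.8 23.4]
47 31 [-0.2 23. ]
52 30 [-1.1 23.4]
57 28 [-0.4 22.9]
62 29 [-0.  23.3]
```

View pics/held.png

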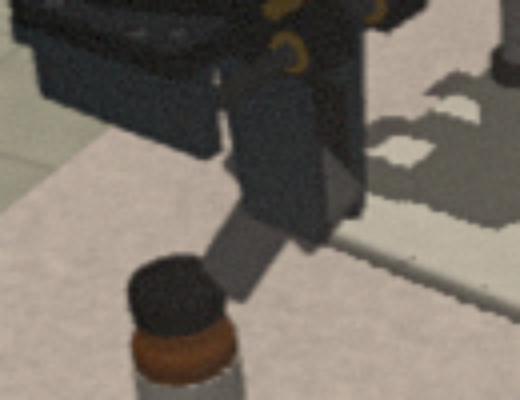

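The edge profile shows the gauge tilted 35°, with its tip at about (+48, −49) mm from the TCP. Next I go to a point about 15 mm outside the mouth.

Emit:
send_rows:
  steps:
    - [[0.05, -0.78, 0, 0, 0], [0.05, -0.78, 0, 0, 0], [0.05, -0.78, 0, 0, 0], [0.05, -0.78, 0, 0, 0], [0.05, -0.78, 0, 0, 0]]

```text
time_s: 8.0
ee_pos: [608.5, 15.8, 180.5]
ee_rot: [-180.0, 0.0, 172.1]
force: [0.6, -0.5, 0.6]
gripper_width: 11.9
gripper_force: 25.0
```

Emit:
send_rows:
  steps:
    - [[0.05, -0.78, 0, 0, 0], [0.05, -0.78, 0, 0, 0], [0.05, -0.78, 0, 0, 0], [0.05, -0.78, 0, 0, 0], [0, 0, 0, 0, 0]]

```text
time_s: 8.42
ee_pos: [583.0, -110.6, 180.6]
ee_rot: [-179.8, 0.0, 171.8]
force: [-0.9, 0.1, -0.1]
gripper_width: 12.3
gripper_force: 25.0
```

Emit:
send_rows:
  steps:
    - [[0, 0, 0.3, 0, 0], [0, 0, 0.3, 0, 0], [0, 0, 0.2, 0, 0], [0, 0, 0, 0, 0], [0, 0, 0, 0, 0]]

```text
time_s: 8.83
ee_pos: [584.1, -105.1, 148.1]
ee_rot: [180.0, -0.0, 172.2]
force: [1.0, -0.1, -0.3]
gripper_width: 11.9
gripper_force: 25.0
```

```bash
python3 - <<'E'
from g import *
s,f,Q,fb,m=meas();print(s['ee_pos'],s['ee_rot'],fb,m.sum())
v,u=np.nonzero(m);print(u.min(),u.max(),v.min(),v.max())
im=f['pixels'][:,:,::-1];b=grab('top')['pixels'][:,:,::-1]
cv2.imwrite('pics/app.png',np.hstack([cv2.resize(im[160:280,280:400],(400,400),interpolation=2),cv2.resize(b[150:240,380:470],(400,400),interpolation=2)]))
E
```

```text
[ 584.08961892 -105.13688979  148.10354202] [ 1.79996300e+02 -4.27429130e-02  1.72201089e+02] 0.5546295654103904 286
339 368 197 219
```

View pics/app.png

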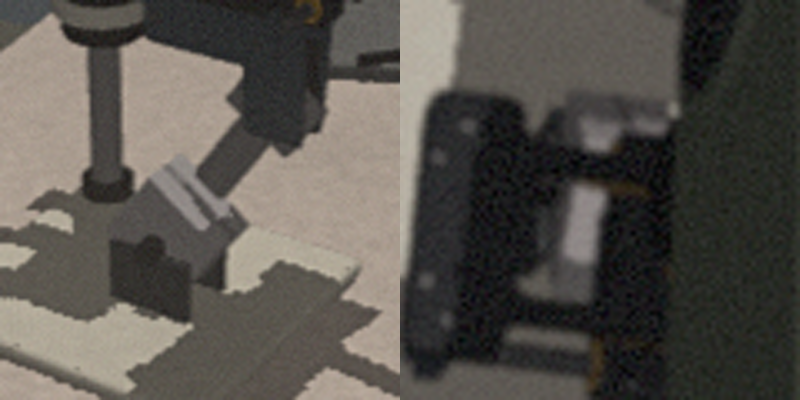

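The side crop shows the blade just outside the mouth, with its tip near (210,195) in the crop. The numbers put it about 1.6 mm too far in +y. I correct that and check numerically against the slot in the same camera frame.

Emit:
send_rows:
  steps:
    - [[0.03, -0.04, 0, 0, 0], [0, 0, 0, 0, 0], [0, 0, 0, 0, 0]]

```text
time_s: 9.18
ee_pos: [582.9, -107.0, 148.8]
ee_rot: [-180.0, 0.1, 172.2]
force: [-0.2, -0.3, -0.1]
gripper_width: 11.9
gripper_force: 25.0
```

```bash
cat > chk.py <<'E'
from g import *
s,f,Q,fb,m=meas();p=s['ee_pos'];c=np.radians(35);psi=np.radians(s['ee_rot'][2]-180)
ex=np.array([np.cos(psi),np.sin(psi),0]);ey=np.array([-np.sin(psi),np.cos(psi),0]);d=p-np.array([638.6,-115.6,86.4])
t=Q@[np.sin(c),-np.cos(c)];w=Q@[np.cos(c),np.sin(c)]
D=np.array([d@ex,d[2]])
print('pose',np.round(p,1),s['ee_rot'].round(1),'F',s['force'].round(1),'fb',round(fb,2))
print('lateral y',d@ey+fb-2,' tip above mouth',-(D@[np.sin(c),-np.cos(c)]+68.),'tmax',t.max())
for lo in (20,30,40,50,60):
    k=(t>=lo)&(t<lo+10)
    if k.sum()>5: e=np.r_[w[k].min(),w[k].max()];print(lo,e.round(1),'w off slot',(e.mean()+D@[np.cos(c),np.sin(c)]).round(1))
E
python3 chk.py
```

```text
pose [ 582.9 -107.   148.8] [-1.800e+02  1.000e-01  1.722e+02] F [-0.2 -0.3 -0.1] fb 0.57
lateral y -0.49346440231077837  tip above mouth 15.458079161351378 tmax 66.78360008120997
20 [-0.5 23.8] w off slot 1.3
30 [-0.2 23.1] w off slot 1.2
40 [-0.9 23.6] w off slot 1.0
50 [-0.7 22.9] w off slot 0.8
60 [-0.3 23.2] w off slot 1.1
```

Emit:
send_rows:
  steps:
    - [[0.02, 0.01, 0.015, 0, 0], [-0.0574, 0, 0.082, 0, 0], [-0.0574, 0, 0.082, 0, 0], [-0.0574, 0, 0.082, 0, 0], [-0.0574, 0, 0.082, 0, 0]]
  squeeze: 10

```text
time_s: 9.65
ee_pos: [591.3, -107.8, 134.0]
ee_rot: [-180.0, -0.0, 172.2]
force: [1.2, -0.7, -1.2]
gripper_width: 11.9
gripper_force: 10.0
```

Emit:
send_rows:
  steps:
    - [[-0.0574, 0, 0.082, 0, 0], [-0.0574, 0, 0.082, 0, 0], [0, 0, 0, 0, 0]]

```text
time_s: 9.9
ee_pos: [595.7, -108.4, 127.0]
ee_rot: [-180.0, -0.1, 172.2]
force: [0.2, 0.4, -1.1]
gripper_width: 11.7
gripper_force: 10.0
```

```bash
python3 chk.py
```

```text
pose [ 595.7 -108.4  127. ] [-1.800e+02 -1.000e-01  1.722e+02] F [ 0.2  0.4 -1.1] fb 0.85
lateral y 0.2044904536439276  tip above mouth -9.802255361765106 tmax 83.78130251418771
20 [-0.4 23.3] w off slot -0.8
30 [ 0.  23.5] w off slot -0.5
40 [-18.7  35.6] w off slot -3.8
50 [-18.6  40.4] w off slot -1.4
60 [-18.4  42.2] w off slot -0.4
```

The tip is about 10 mm inside with no contact force. I continue and slow down before the earliest possible stop depth.

Emit:
send_rows:
  steps:
    - [[-0.0574, 0, 0.082, 0, 0], [-0.0574, 0, 0.082, 0, 0], [-0.0574, 0, 0.082, 0, 0], [-0.0574, 0, 0.082, 0, 0], [0, 0, 0, 0, 0]]

```text
time_s: 10.37
ee_pos: [604.8, -109.6, 114.0]
ee_rot: [-180.0, -0.1, 172.2]
force: [0.5, -0.4, -0.3]
gripper_width: 12.2
gripper_force: 10.0
```

Emit:
send_rows:
  steps:
    - [[-0.0215, 0, 0.031, 0, 0], [-0.0215, 0, 0.031, 0, 0], [0, 0, 0, 0, 0]]

```text
time_s: 10.62
ee_pos: [606.5, -109.9, 112.3]
ee_rot: [-180.0, -0.0, 172.2]
force: [-0.1, 0.1, -1.8]
gripper_width: 11.9
gripper_force: 10.0
```

Emit:
send_rows:
  steps:
    - [[-0.0215, 0, 0.031, 0, 0], [-0.0215, 0, 0.031, 0, 0], [0, 0, 0, 0, 0]]

```text
time_s: 10.87
ee_pos: [608.2, -110.1, 109.8]
ee_rot: [-180.0, -0.0, 172.2]
force: [0.4, 0.4, -1.6]
gripper_width: 11.8
gripper_force: 10.0
```

Emit:
send_rows:
  steps:
    - [[-0.0215, 0, 0.031, 0, 0], [-0.0215, 0, 0.031, 0, 0], [0, 0, 0, 0, 0]]

```text
time_s: 11.12
ee_pos: [609.9, -110.3, 107.2]
ee_rot: [-180.0, -0.0, 172.2]
force: [0.4, -0.6, -1.6]
gripper_width: 12.6
gripper_force: 10.0
```

Emit:
send_rows:
  steps:
    - [[-0.0215, 0, 0.031, 0, 0], [-0.0215, 0, 0.031, 0, 0], [0, 0, 0, 0, 0]]

```text
time_s: 11.37
ee_pos: [610.8, -110.5, 105.8]
ee_rot: [-180.0, -0.1, 172.2]
force: [-3.0, 0.2, 5.3]
gripper_width: 11.9
gripper_force: 10.0
```

Contact: about 7 N along the slot's axis at about 36 mm depth. I hold there.

Emit:
send_rows:
  steps:
    - [[0, 0, 0, 0, 0], [0, 0, 0, 0, 0], [0, 0, 0, 0, 0], [0, 0, 0, 0, 0]]

```text
time_s: 11.7
ee_pos: [610.7, -110.5, 105.8]
ee_rot: [-180.0, -0.1, 172.2]
force: [-3.7, 0.6, 5.4]
gripper_width: 11.6
gripper_force: 10.0
```

Emit:
send_rows:
  steps:
    - [[0, 0, 0, 0, 0], [0, 0, 0, 0, 0], [0, 0, 0, 0, 0], [0, 0, 0, 0, 0]]

```text
time_s: 12.03
ee_pos: [610.7, -110.5, 105.8]
ee_rot: [-180.0, -0.1, 172.2]
force: [-4.8, 0.4, 4.9]
gripper_width: 11.8
gripper_force: 10.0
```

```bash
python3 chk.py
```

```text
pose [ 610.7 -110.5  105.8] [-1.800e+02 -1.000e-01  1.722e+02] F [-4.8  0.4  4.9] fb 0.77
lateral y 0.07489633894404024  tip above mouth -35.88559394971125 tmax 71.69998100738479
20 [-18.9  40. ] w off slot -1.5
30 [-18.7  42. ] w off slot -0.4
40 [-18.4  28.1] w off slot -7.2
```

The force has held at about 7 N along the axis for 0.6 s. Now I release and retreat up and back.

Emit:
send_rows:
  steps:
    - [[0, 0, 0, 0, 0.4], [0, 0, 0, 0, 0.4], [0, 0, 0, 0, 0.4], [0, 0, 0, 0, 0.4], [0, 0, 0, 0, 0.4]]

```text
time_s: 12.5
ee_pos: [611.7, -110.6, 104.8]
ee_rot: [-180.0, 0.0, 172.2]
force: [-0.1, 0.8, 0.9]
gripper_width: 36.2
gripper_force: 0.0
```

Emit:
send_rows:
  steps:
    - [[0, 0, -0.3, 0, 0.4], [0.2, 0, -0.5, 0, 0.4], [0.4, 0, -0.6, 0, 0.4], [0.8, 0, -0.5, 0, 0.4], [0.8, 0, -0.4, 0, 0.4]]

```text
time_s: 12.92
ee_pos: [524.5, -98.7, 198.2]
ee_rot: [-180.0, 0.1, 172.2]
force: [0.1, 0.6, 0.6]
gripper_width: 36.2
gripper_force: 0.0
```

Emit:
send_rows:
  steps:
    - [[0.9, 0, 0, 0, 0.4], [0.9, 0, 0, 0, 0.4], [0.9, 0, 0, 0, 0.4], [0, 0, 0, 0, 0.4], [0, 0, 0, 0, 0.4]]

```text
time_s: 13.33
ee_pos: [416.2, -83.8, 197.5]
ee_rot: [-180.0, 0.1, 172.2]
force: [1.3, 0.2, 1.1]
gripper_width: 36.3
gripper_force: 0.0
```

```bash
python3 - <<'E'
from h import *
a=grab('side')['pixels'][:,:,::-1];b=grab('top')['pixels'][:,:,::-1]
cv2.imwrite('pics/end.png',np.vstack([np.hstack([cv2.resize(a[170:290,250:410],(400,300)),cv2.resize(b[150:255,360:500],(400,300))]),np.hstack([cv2.resize(a,(400,300)),cv2.resize(b,(400,300))])]))
E
```

```text
(no output)
```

View pics/end.png

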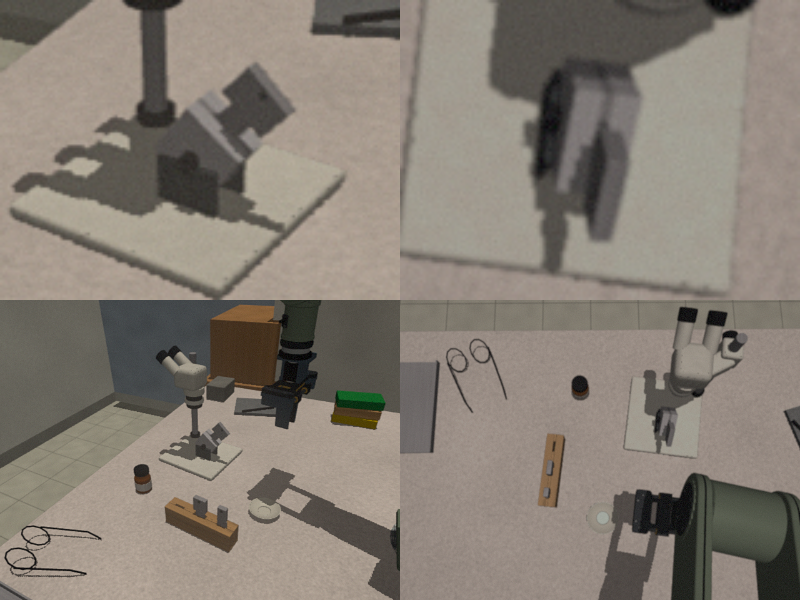

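The gauge stands in the slot with its handle along the slot's axis (side crop (255,100)), and everything else is in place. I check the depth numerically, then hand in.

```bash
python3 - <<'E'
from h import *
for n,M in (('side',[638.6,-115.6,86.4]),('top',[639.3,-115,85.0])):
    f=dict(np.load(n+'.npz'));d=world(f)-M;ps=np.radians(-7.7);c=np.radians(35)
    ex=np.array([np.cos(ps),np.sin(ps),0]);a=np.array([-np.sin(c)*ex[0],-np.sin(c)*ex[1],np.cos(c)]);x=np.array([np.cos(c)*ex[0],np.cos(c)*ex[1],np.sin(c)]);y=np.cross(a,x)
    A,X,Y=d@a,d@x,d@y
    m=(A>25)&(A<90)&(abs(X)<32)&(abs(Y)<12);print(n,m.sum(),'top along axis',np.percentile(A[m],[50,95,99]).round(1),'x span',np.percentile(X[m],[1,99]).round(1),'y',np.percentile(Y[m],[2,50,98]).round(1))
    for lo,hi in((27,40),(45,58)):
        k=m&(A>lo)&(A<hi);print(np.percentile(X[k],[1,99]).round(1))
print(env.job_done())
E
```

```text
side 455 top along axis [49.7 64.5 66.3] x span [-30.8  16.5] y [-3.3  5.6  8.5]
[-29.2  17.3]
[-30.9  15.7]
top 440 top along axis [60.4 65.2 66.6] x span [-31.1  18.3] y [-4.7  3.2  7. ]
[-27.7  18.9]
[-30.4  17.3]
the job is handed in; nothing more can be done
None
```

I handed the job in: the wide gauge stands in the slot on what felt like the stop, about 36 mm down. It was pressed at about 7 N (you asked for about 5 N) for 0.6 s and then released. It leans about 5° off the slot axis, inside the 10° limit, nothing else looked moved, and no verdict came back.

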